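# Dock a gas meter in the calibration station with its ratchet clamp

## Robot

A 7-joint arm with a two-finger parallel gripper is mounted at the origin on the work surface. World frame = base frame: x ahead of the robot, y to its left, z up, the work surface at z = 0. Lengths are in m, angles in rad, forces in N, time in s.
With the tool pointing down it reaches from about 0.4 to 0.875 m from the base axis. Payload 6.5 kg.
Tool frame: the origin (TCP) lies midway between the tips of the shut fingers; the grasp point (between the pads) lies manip.grasp_offset behind it (manip.grasp_offset is the distance from the TCP to the grasp point, in m); z points along the fingers, y is the line along which they close (so a half turn about z gives the same grasp; the last joint's range is limited). The gripper opens to 88 mm and grips with 3 to 60 N. Pads are 18 mm wide; open, the fingers measure 123 mm over their backs; the gripper's body (75 mm by 187 mm) begins 45 mm behind the grasp point.
Start: joints at [-1.356, 0.536, -0.004, 1.538, 0.003, 1.067, -0.071], TCP at [0.18, 0.625, 0.239] pointing down, gripper open.
Joint ranges: [-2.7, 2.7], [-0.37, 2.16], [-1.27, 1.26], [0.24, 2.4], [-1.31, 4.45], [0.19, 1.91], [-2.76, 2.76]. Speed limits (rad/s): [2.39, 2.39, 3.14, 3.14, 3.14, 3.14, 3.14].

## Interface

Orientations are given as a unit quaternion [x, y, z, w].
In Python, from cell import manip gives the robot as it stands.
- The arm moves only by the shell command python3 -m creep 'ROWS' [FORCE]. ROWS is a JSON object of lists of equal length, an entry for each row: "delta_pos": the shift along the world's x, y, z in units of 0.5 m (1.0 is 0.5 m), a list of three; "rot": the turn, a rotation vector about the world's x, y, z in units of 360 degrees (1.0 is 360 degrees), a list of three; "fingers": the gripper command: -1 is shut, 1 is fully open, values between are in proportion. A call has exactly 5 rows; each row shifts and turns the commanded pose from where the row before left it; what a row does not reach is not made up. A row lasts 1/12 s, in which the tool goes at most 41.7 mm and 7.16 degrees, less where a joint would pass 70% of its speed; a pose out of reach is approached as far as the arm can. A call with a number of a shift or a turn outside -1 to 1 is refused whole. A call with a gripper value outside its range is refused whole. The fingers move at their own pace and stop on an object; FORCE is the grip in N (left out, the last holds). Time passes only in rows, so rows that do not move let the fingers close, or fill a call up. It gives the time, the measured TCP pose, the force, the opening and the grip force at its end, in the units of the state.
- manip.observe(): the state, without advancing time (a new reading comes with each control period).
- manip.read_camera(name): name is "scene" or "side" or "wrist"; returns (picture, depth): 400x640x3 uint8, red, green, blue; 400x640 float32, m along the optical axis (not along the pixel's ray), 0 where there is no reading.
- manip.camera_params(name): a dict with "fx", "fy", "cx", "cy" (pixels), "dist_coeffs" ([k1, k2, p1, p2, k3] as OpenCV has them; the pictures are not rectified), "eye" and "rotation" of the camera in the world; the wrist camera has in their place "T_tool_cam" (4x4, takes a point from camera to tool coordinates, whose origin is the TCP and whose axes are the flange's). Camera axes: x right, y down, z forward; pixel columns grow to the right and rows downward; lengths in m; the calibration is good to about 2 mm. A picture is of the moment at which its call begins: read the wrist's pose just before it. camera_params takes no time and is no camera call.
- manip.sign_off(): hands the job in; it is judged then, once.
The state is a dict: "time_s": time; "joints": joint angles; "joint_vel": joint speeds; "tau": joint torques, N m; "tool_pos": TCP position; "tcp_rot": TCP orientation; "wrist_force": force on the tool from outside, world axes, zero at the start; "ft_torque": the same for the moment, N m; "width": finger opening in m; "finger_force": force on a finger pad.
Only numpy, scipy, OpenCV 4.12 (cv2) and the standard library are available. Lean on these libraries where they do the work, as an engineer would, in place of code of your own. Each camera call takes 0.05 s, during which the arm holds its last target. There are 200 camera calls.

## Task

Dock the yellow gas meter in the blue calibration station: throw the red pawl out and turn the black knob all the way back to open the clamp, lay the meter gently flat in the bed with its black sensor end facing the docking head, and throw the pawl back in before the head presses on it. Then click the knob on clockwise until the head holds the meter against the end stop with the mouth of the grey block standing within the green band on the plunger. Never force the knob back against the engaged pawl, never drive the plunger nearly all the way in, and leave the other things on the bench where they are.

Things in the scene. Friction and masses are not known exactly. Their poses are not given: they have to be found in the camera images.
- station: Blue calibration station fixed to the bench, base plate 130 x 380 x 12 mm. Origin on the bench under the plate; y runs along its length to the knob end (plate spans y -165 to 215 mm), x across, z up. From -y to +y: grey end stop, bed, docking head on a sliding grey block, aluminium gear bridge with ratchet wheel and knob (axis at x 0, y 135). Heights below are above the bench.
- bed (a point): Middle of the bed's black rubber top, 14 mm high, at station (0, -55). Four black cheeks at y -105 and -10 (25 mm long, 65 mm apart inside, flared, 36 mm high) guide the meter; the middle is free for fingers. The end stop (60 mm wide, 52 mm high, thumb screw to 68) is adjustable and not measured: its face, looking to +y, is somewhere between y -136.5 and -123.5.
- carriage: Sliding grey block 62 x 30 x 48 mm, two brass spigots on top (to 86 mm high), with its sprung docking head. Origin: bench height, below the centre of the unpressed head's black rubber face (35 mm across, centre 33 mm high, looking to the station's -y). It goes 13 mm towards -y per radian of the knob (4.1 mm a tooth); the face is at station y 34.5 when fully open.
- mouth (a point): Mouth of the block, 26 mm behind the unpressed rubber face, 33 mm high. The head's 24 mm plunger slides 12 mm into it against a spring of 2.2 N/mm, hardly preloaded. The mouth stands within the plunger's green band (5.5 mm wide) while the head is pressed in by 2.8 to 8.3 mm, at 6 to 18.5 N.
- ratchet (a joint): Angle of knob and 20-tooth ratchet wheel, rad: 0 fully open (hard stop), grows clockwise from above and closes, to 2.6. Pawl engaged, it only goes clockwise, clicking, and let go it rests on the last tooth passed: 0.214 plus a multiple of 0.314. Unloaded it takes 0.02 to 0.07 N m; the pressed head adds 0.013 N m per N, and with the pawl out drives the knob back.
- pawl (a joint): Angle of the pawl, rad, counter-clockwise from above: 0 to 0.11 engaged (it rises to about 0.1 over each tooth and drops in again), 0.55 thrown out, at its stop. A toggle spring pushes it to whichever side of 0.26 it is on, and it stays there.
- knob (a point): On the knob's axis (vertical, at station (0, 135)) at gripping height, 96 mm. The knob is black, round, fluted, 44 mm across, from 83 to 109 mm high, with a white mark on top. The ratchet wheel below it is 76 mm across, its top 66 mm high.
- peg (a point): On the red pawl's upright thumb peg, 81 mm high. The peg is 12 mm thick with a 16 mm ball on top (to 102 mm high) and rises from the pawl's flat bar, which tops out at 66 mm. The pawl's pin is at station (-48, 176); from it the peg stands at (-18, 41) mm with the pawl at 0 and at (-37, 26) mm thrown out. About 3 N sideways on the peg throws the pawl over.
- meter: Yellow hand-held gas meter, 60 x 150 x 38 mm, about 0.36 kg, lying flat, screen up. Origin at the centre of its underside; y along its length towards the black sensor end, z up out of the screen. Grip it across its 60 mm width.
- inlet (a point): Centre of the meter's sensor end face: 75 mm from its origin along y, 19 mm above its underside. The docking head presses here.
- battery: Black battery pack, 60 x 95 x 42 mm, a bystander. Origin at the centre of its underside.
- collar: Grey plastic ring, 38 mm across, 12 mm high, a bystander.
- sensor: White round sensor cell, 34 mm across, 20 mm high, a bystander.
- filter: Blue round filter disc, 32 mm across, 10 mm high, a bystander.
There are look-alikes about, which are no part of the job. Leave any turquoise look-alike of the meter alone.

How it is judged:
By the outcome, as a careful person would: the job done as asked, in the order asked, and still so for the second after the job is handed in, with the robot touching nothing.
It also fails if it takes over 72 s, if anything falls off the work surface, if the arm or the gripper's body presses on something with over 40 N, if the wrist force passes 120 N, or if a joint passes its speed limit or range.

## Working session

There is one attempt and no reset: what is moved stays moved. The work goes in short steps, Python scripts to look and compute and a shell command to move; the robot and the scene stay as the last step left them, time stands still between calls to the robot, and variables do not carry over. Pictures are saved under pics/ and viewed, at most 10 in all, crops included, and the job is handed in when it is done.

```bash
ls; mkdir -p pics
python3 - <<'E'
from cell import manip
import cv2,numpy as np
print(manip.grasp_offset, manip.observe())
for n in("scene","side"):
    im,d=manip.read_camera(n); np.savez(f"{n}0.npz",im=im,d=d); cv2.imwrite(f"pics/{n}0.png",im[:,:,::-1]); print(manip.camera_params(n))
print(manip.camera_params("wrist"))
E
```

```text
pics
0.0187 {'time_s': 0.0, 'joints': array([-1.35617632,  0.53716805, -0.00446497,  1.53882847,  0.0025802 ,
        1.06728665, -0.07120452]), 'joint_vel': array([-9.07281029e-04, -2.72703496e-04,  6.04898204e-04,  7.74929522e-06,
        7.54328712e-04, -1.41706556e-03, -1.51865688e-03]), 'tau': array([ 3.81007703e-04, -5.70976067e+01,  9.91210341e-01, -2.51589507e+01,
       -5.62013173e-02,  1.83806894e-02,  1.62582101e-04]), 'tool_pos': array([0.179973  , 0.62397023, 0.237855  ]), 'tcp_rot': array([ 1.39909242e-01,  9.90163973e-01, -8.39407681e-04, -7.16120485e-05]), 'wrist_force': array([-0.25650008,  0.2397223 ,  0.4299777 ]), 'ft_torque': array([-0.01626357,  0.02127113,  0.02084832]), 'finger_force': 0.0, 'width': 0.08800895600577466}
{'fx': 410.8501542301473, 'fy': 410.8501542301473, 'cx': 327.7314516054249, 'cy': 195.29629218263062, 'dist_coeffs': array([-0.043978,  0.      ,  0.      ,  0.      ,  0.      ]), 'eye': array([ 0.91319064, -0.75291695,  0.81824542]), 'rotation': array([ 0.87675721,  0.20768561, -0.10250271, -0.42149339])}
{'fx': 408.9417436899016, 'fy': 408.9417436899016, 'cx': 318.049396037297, 'cy': 203.2057477492852, 'dist_coeffs': array([-0.04668781,  0.        ,  0.        ,  0.        ,  0.        ]), 'eye': array([ 0.28488571, -0.71377968,  0.67785959]), 'rotation': array([ 0.88188115, -0.12147861,  0.06039102, -0.45153239])}
{'fx': 349.62949993044305, 'fy': 349.62949993044305, 'cx': 317.8066737072006, 'cy': 201.08538367223815, 'dist_coeffs': array([-0.07963027,  0.        ,  0.        ,  0.        ,  0.        ]), 'T_tool_cam': array([[ 3.38160480e-04, -9.45959373e-01, -3.24284984e-01,
         8.44554846e-02],
       [ 9.99999937e-01,  3.53460903e-04,  1.17205697e-05,
        -1.20952246e-04],
       [ 1.03534880e-04, -3.24284967e-01,  9.45959433e-01,
        -1.45459171e-01],
       [ 0.00000000e+00,  0.00000000e+00,  0.00000000e+00,
         1.00000000e+00]])}
```

View pics/scene0.png

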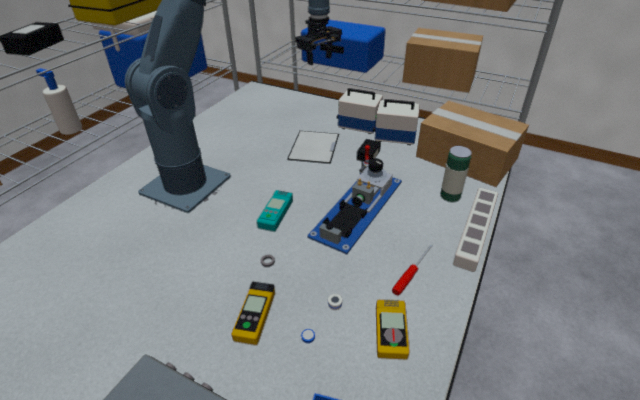

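View pics/side0.png

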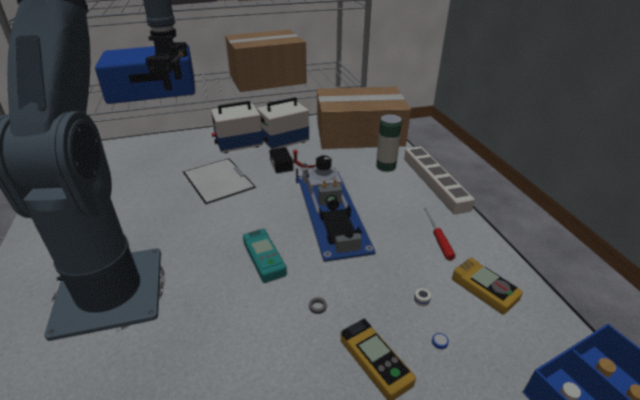

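The scene picture shows these candidates for the meter:
- The yellow meter with a black end at (254,313), seen in the side view at (377,358). This is my choice.
- A yellow tester with a dial and no black end at (392,328).
- A turquoise look-alike at (275,210).

The station runs from (335,230) to (385,170). The black battery is next to its red pawl at (368,150).

```bash
cat > h.py <<'E'
from cell import manip
import cv2,numpy as np
from scipy.spatial.transform import Rotation as R
def grab(n):
    s=manip.observe(); im,d=manip.read_camera(n); return im,d,pose(n,s)
def pose(n,s=None):
    p=manip.camera_params(n)
    if n!="wrist": return R.from_quat(p["rotation"]).as_matrix(),p["eye"]
    T=p["T_tool_cam"]; A=R.from_quat(s["tcp_rot"]).as_matrix()
    return A@T[:3,:3],A@T[:3,3]+s["tool_pos"]
def KD(n):
    p=manip.camera_params(n); return np.array([[p["fx"],0,p["cx"]],[0,p["fy"],p["cy"]],[0,0,1]]),p["dist_coeffs"]
def cloud(n,d,P):
    K,D=KD(n); v,u=np.mgrid[:400,:640]
    q=cv2.undistortPoints(np.stack([u,v],-1).reshape(-1,1,2).astype(np.float64),K,D).reshape(400,640,2)
    c=np.dstack([q,np.ones((400,640))])*d[...,None]; return c@P[0].T+P[1]
def proj(n,X,P):
    K,D=KD(n); X=(np.atleast_2d(X)-P[1])@P[0]
    return cv2.projectPoints(X,np.zeros(3),np.zeros(3),K,D)[0].reshape(-1,2)
def hsv(im): return cv2.cvtColor(im,cv2.COLOR_RGB2HSV)
def rect(pts): # xy pts -> centre,size,angle deg
    return cv2.minAreaRect((pts*1000).astype(np.float32))
E
python3 - <<'E'
from h import *
for n,mb,sb in (("scene",(225,275,280,350),(300,410,160,255)),("side",(335,420,315,398),(295,380,165,265))):
    z=np.load(n+"0.npz"); im,d=z["im"],z["d"]; C=cloud(n,d,pose(n)); H=hsv(im)
    def box(b): m=np.zeros((400,640),bool); m[b[2]:b[3],b[0]:b[1]]=1; return m&(d>0)
    m=box(mb); t=m&(C[...,2]>.030)&(C[...,2]<.05); print(n,"meter top",rect(C[t][:,:2]),t.sum(),np.median(C[t][:,2]))
    y=m&(H[...,0]>15)&(H[...,0]<32)&(H[...,1]>150)&(C[...,2]>.03); k=t&(H[...,2]<60)
    print(" yellow",C[y].mean(0),"dark",np.median(C[k],0))
    b=box(sb)&(H[...,0]>100)&(H[...,0]<125)&(H[...,1]>140)&(C[...,2]<.02)
    b=cv2.morphologyEx(b.astype(np.uint8),cv2.MORPH_OPEN,np.ones((2,2)))>0
    print(" plate",rect(C[b][:,:2]),b.sum(),np.median(C[b][:,2]))
    for nm,(u0,u1,v0,v1) in {"s":(355,395,135,170),"d":(265,335,140,175)}.items():
        if (nm=="s")==(n=="scene"):
            r=box((u0,u1,v0,v1)); rr=r&((H[...,0]<8)|(H[...,0]>172))&(H[...,1]>130); print(" red",np.round(C[rr][::4],3).tolist())
E
python3 - <<'E'
import cv2,numpy as np
a=np.load("scene0.npz")["im"][:,:,::-1]; b=np.load("side0.npz")["im"][:,:,::-1]
c=np.hstack([cv2.resize(a[270:360,215:285],(350,450),interpolation=2),cv2.resize(b[140:270,260:385],(433,450),interpolation=2)]); cv2.imwrite("pics/crop0.png",c)
E
```

```text
scene meter top ((501.6541748046875, -321.5433654785156), (59.78616714477539, 150.5098114013672), 17.02153778076172) 1362 0.03695080755926078
 yellow [ 0.51174243 -0.33595662  0.03406498] dark [ 0.5022141  -0.34108063  0.03748499]
 plate ((661.0314331054688, -243.63232421875), (229.62806701660156, 1113.1448974609375), 14.685224533081055) 1137 0.01140044278751251
 red [[0.461, 0.441, 0.041], [0.5, 0.347, 0.099], [0.5, 0.339, 0.1], [0.497, 0.338, 0.095], [0.51, 0.341, 0.098], [0.507, 0.339, 0.094], [0.506, 0.334, 0.093], [0.501, 0.338, 0.085], [0.498, 0.336, 0.081], [0.502, 0.338, 0.078], [0.5, 0.334, 0.075], [0.5, 0.334, 0.071], [0.476, 0.387, 0.03], [0.508, 0.343, 0.064], [0.505, 0.332, 0.066], [0.476, 0.388, 0.021], [0.492, 0.385, 0.027], [0.493, 0.384, 0.024], [0.511, 0.316, 0.065]]
side meter top ((500.3541564941406, -322.77044677734375), (59.25837326049805, 150.82933044433594), 17.018165588378906) 2339 0.036367545763193565
 yellow [ 0.49561085 -0.34076531  0.03284839] dark [ 0.49962223 -0.34299302  0.03709889]
 plate ((480.93450927734375, -222.65478515625), (1043.2490234375, 173.7425994873047), 77.6941909790039) 1233 0.010145708959967803
 red [[0.505, 0.335, 0.1], [0.502, 0.334, 0.095], [0.503, 0.329, 0.09], [0.504, 0.334, 0.074], [0.506, 0.333, 0.064], [0.507, 0.324, 0.062], [0.514, 0.312, 0.064], [0.543, 0.295, 0.062]]
```

View pics/crop0.png

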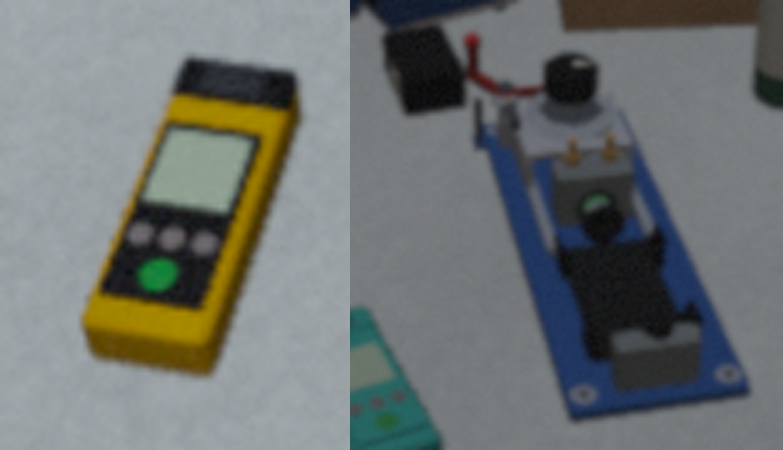

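The crop confirms the choice: the left half shows a yellow meter with a screen and a black end facing +y. The right half shows the station with the peg ball at (472,40), the knob at (570,78), the stop at (655,350) and the battery at (425,68). Next I fit the station.

Run:
```python
from h import *
for n,sb in (("scene",(300,410,160,255)),("side",(285,380,165,265))):
    z=np.load(n+"0.npz"); im,d=z["im"],z["d"]; C=cloud(n,d,pose(n)); H=hsv(im)
    m=np.zeros((400,640),bool); m[sb[2]:sb[3],sb[0]:sb[1]]=1; m&=d>0
    b=m&(H[...,0]>100)&(H[...,0]<125)&(H[...,1]>140)&(abs(C[...,2]-.011)<.006)
    P=C[b][:,:2]; med=np.median(P,0); P=P[np.linalg.norm(P-med,axis=1)<.25]
    from scipy.spatial import cKDTree
    P=P[np.array([len(q) for q in cKDTree(P).query_ball_point(P,.008)])>4]
    (c,s,a)=rect(P); print(n,c,s,a,len(P))
    # direction with 90deg ambiguity -> yaw close to knob end (+y-ish)
    K=m.copy(); K[:]=0; 
    if n=="side": K[150:175,312:335]=1
    else: K[155:175,365:388]=1
    k=K&(C[...,2]>.1)&(C[...,2]<.115)&(H[...,2]<90); print(" knob top",C[k].mean(0),k.sum(),np.median(C[k],0))
    t=m&(C[...,2]>.075)&(C[...,2]<.092)&(H[...,0]<30)&(H[...,1]>60); print(" spigots",np.round(C[t],3).tolist()[:12])
```

```text
scene (558.8544311523438, 136.01602172851562) (364.5440979003906, 128.4189910888672) 85.98214721679688 1150
 knob top [0.56705567 0.24865912 0.10714837] 109 [0.56712995 0.24651029 0.10807754]
 spigots [[0.544, 0.18, 0.083], [0.548, 0.178, 0.086], [0.545, 0.177, 0.082], [0.547, 0.18, 0.081], [0.546, 0.177, 0.079], [0.548, 0.18, 0.077], [0.544, 0.174, 0.076], [0.546, 0.176, 0.075], [0.576, 0.174, 0.087], [0.579, 0.174, 0.088], [0.575, 0.176, 0.082], [0.578, 0.176, 0.083]]
side (557.7575073242188, 129.39114379882812) (356.4654541015625, 126.64872741699219) 86.79715728759766 1227
 knob top [0.56716987 0.24749579 0.10578882] 117 [0.56704474 0.24475902 0.10628284]
 spigots [[0.546, 0.252, 0.09], [0.576, 0.175, 0.085], [0.579, 0.176, 0.083], [0.549, 0.18, 0.083], [0.575, 0.173, 0.082], [0.577, 0.171, 0.083], [0.547, 0.172, 0.085], [0.576, 0.175, 0.078], [0.578, 0.172, 0.08], [0.547, 0.172, 0.082], [0.575, 0.172, 0.077], [0.578, 0.173, 0.076]]
```

```bash
cat >> h.py <<'E'
YAW=np.radians(-3.8); O=np.array([.558,.113])
def st(p): # station mm -> world m
    p=np.atleast_2d(p)/1000.; c,s=np.cos(YAW),np.sin(YAW); return p@np.array([[c,s],[-s,c]])+O
def ts(w): c,s=np.cos(YAW),np.sin(YAW); return (np.asarray(w)[...,:2]-O)@np.array([[c,-s],[s,c]])*1000
E
python3 - <<'E'
from h import *
print("peg0",st([-66,217]),"peg out",st([-85,202]),"knob",st([0,135]),"bed",st([0,-55]))
for n in("scene","side"):
    z=np.load(n+"0.npz"); im,d=z["im"],z["d"]; C=cloud(n,d,pose(n)); H=hsv(im); ok=d>0
    b=ok&(H[...,2]<60)&(abs(C[...,0]-.46)<.08)&(abs(C[...,1]-.39)<.09)&(C[...,2]>.03)&(C[...,2]<.05)
    print(n,"batt",rect(C[b][:,:2]),b.sum(),np.round(cv2.boxPoints(rect(C[b][:,:2]))).tolist())
    o=ok&(abs(C[...,0]-.505)<.14)&(abs(C[...,1]-.334)<.14)&(C[...,2]>.12); print(" tall near peg",o.sum(),C[o].mean(0) if o.any() else "")
    o=ok&(C[...,0]>.1)&(C[...,0]<.65)&(C[...,1]>.2)&(C[...,1]<.7)&(C[...,2]>.15)&(C[...,2]<.22); print(" tall",o.sum(),np.round(C[o][::40],2).tolist())
    S=ts(C); e=ok&(abs(S[...,0])<26)&(S[...,1]<-110)&(S[...,1]>-150)&(C[...,2]>.035)&(C[...,2]<.053)
    print(" stop y pctl",np.percentile(S[e][:,1],[2,25,50,75,98]),np.percentile(S[e][:,0],[2,98]),e.sum())
E
```

```text
peg0 [[0.50652654 0.333897  ]] peg out [[0.4865742  0.32018918]] knob [[0.56694698 0.2477032 ]] bed [[0.55435494 0.05812092]]
scene batt ((477.2730407714844, 427.365478515625), (57.10054397583008, 96.77518463134766), 2.0024521350860596) 212 [[447.0, 475.0], [450.0, 378.0], [507.0, 380.0], [504.0, 477.0]]
 tall near peg 0 
 tall 152 [[0.31, 0.61, 0.16], [0.36, 0.62, 0.15], [0.47, 0.58, 0.15], [0.55, 0.61, 0.16]]
 stop y pctl [-148.43240225 -146.55240246 -145.2445132  -141.56333833 -129.4690603 ] [-24.39311575  25.02662269] 119
side batt ((478.749267578125, 390.4598693847656), (58.90522003173828, 172.65611267089844), 1.5999716520309448) 303 [[447.0, 476.0], [452.0, 303.0], [511.0, 305.0], [506.0, 478.0]]
 tall near peg 0 
 tall 140 [[0.56, 0.61, 0.15], [0.41, 0.62, 0.15], [0.35, 0.62, 0.16], [0.48, 0.58, 0.15]]
 stop y pctl [-149.32051795 -147.94497294 -146.56050775 -140.70500016 -131.91629798] [-24.70369568  24.67949492] 186
```

```bash
for i in 1 2 3; do python3 -m creep '{"delta_pos":[[0.0435,-0.0387,0],[0.0435,-0.0387,0],[0.0435,-0.0387,0],[0.0435,-0.0387,0],[0.0435,-0.0387,0]],"rot":[[0,0,-0.0073],[0,0,-0.0073],[0,0,-0.0073],[0,0,-0.0073],[0,0,-0.0073]],"fingers":[-0.09,-0.09,-0.09,-0.09,-0.09]}' 20; done
python3 - <<'E'
from h import *
im,d,P=grab("wrist"); np.savez("w1.npz",im=im,d=d,R=P[0],t=P[1]); C=cloud("wrist",d,P); H=hsv(im)
r=(d>0)&((H[...,0]<8)|(H[...,0]>172))&(H[...,1]>130)
a=r&(C[...,2]>.075)&(C[...,2]<.11); print("ball",np.median(C[a],0),a.sum()); 
k=(d>0)&(abs(C[...,2]-.109)<.004)&(H[...,2]<90)&(np.hypot(C[...,0]-.567,C[...,1]-.2477)<.03); print("knob",rect(C[k][:,:2]),k.sum())
cv2.imwrite("pics/w1.png",im[:,:,::-1]); print(manip.observe()["joints"])
E
```

```text
time_s: 0.52
tool_pos: [0.2896, 0.5265, 0.2383]
tcp_rot: [0.253, 0.967, -0.0, -0.0]
wrist_force: [0.5, -0.2, 0.4]
width: 0.0567
finger_force: 0.0
time_s: 0.93
tool_pos: [0.3983, 0.4297, 0.2384]
tcp_rot: [0.362, 0.932, -0.0, -0.0]
wrist_force: [0.4, 0.8, 0.2]
width: 0.0401
finger_force: 0.0
time_s: 1.35
tool_pos: [0.507, 0.3331, 0.2384]
tcp_rot: [0.467, 0.884, -0.0, -0.0]
wrist_force: [1.1, -0.0, -0.0]
width: 0.0399
finger_force: 0.0
ball [0.50517252 0.34034655 0.09998063] 165
knob ((566.7324829101562, 255.7127685546875), (43.36281204223633, 43.55970001220703), 70.2686996459961) 1401
[-0.82930849  0.47020623  0.25275573  1.66895103 -0.1276449   1.01837687
  0.05369221]
```

View pics/w1.png

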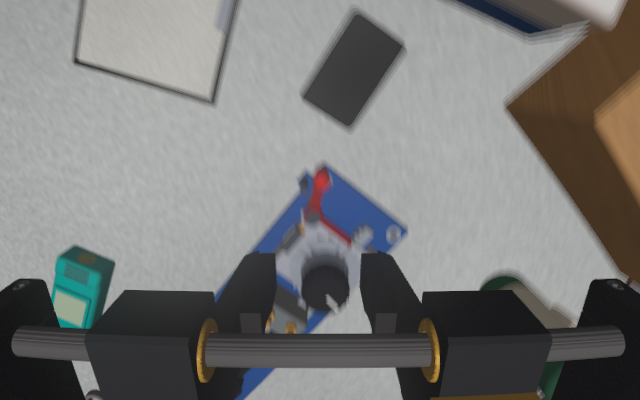

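The wrist picture is motion-blurred. It shows the peg ball at (320,180), the knob at (325,285) and the battery at (353,70). I'll measure again now the arm is still.

```bash
cat > look.py <<'E'
from h import *
import sys
manip.read_camera("wrist")
im,d,P=grab("wrist"); np.savez("w.npz",im=im,d=d,R=P[0],t=P[1]); C=cloud("wrist",d,P); H=hsv(im)
s=manip.observe(); print(s["time_s"],s["tool_pos"].round(4),s["joints"].round(2))
r=(d>0)&((H[...,0]<8)|(H[...,0]>172))&(H[...,1]>130)&(C[...,2]>.085)&(C[...,2]<.11)
if r.any(): print("ball",np.median(C[r],0),r.sum(),ts(np.median(C[r],0)))
k=(d>0)&(abs(C[...,2]-.109)<.005)&(H[...,2]<90)&(np.hypot(C[...,0]-.567,C[...,1]-.2477)<.033)
if k.any(): print("knob",rect(C[k][:,:2]),k.sum())
if len(sys.argv)>1: cv2.imwrite(sys.argv[1],im[:,:,::-1])
E
python3 look.py
```

```text
1.5 [0.5081 0.3316 0.2384] [-0.83  0.47  0.25  1.67 -0.13  1.02  0.05]
ball [0.5033134  0.34166374 0.09950384] 237 [-69.72080946 224.53671986]
knob ((566.1231079101562, 257.3121643066406), (43.64036178588867, 42.40586853027344), 35.85261917114258) 1450
```

Run:
```python
from h import *
for n in("scene","side"):
    z=np.load(n+"0.npz"); im,d=z["im"],z["d"]; C=cloud(n,d,pose(n)); H=hsv(im)
    k=(d>0)&(abs(C[...,2]-.108)<.006)&(H[...,2]<110)&(np.hypot(C[...,0]-.567,C[...,1]-.253)<.035); print(n,"knob",rect(C[k][:,:2]),k.sum())
z=np.load("w.npz"); im,d=z["im"],z["d"]; C=cloud("wrist",d,(z["R"],z["t"])); H=hsv(im)
b=(d>0)&(H[...,0]>100)&(H[...,0]<125)&(H[...,1]>140)&(abs(C[...,2]-.012)<.006); P=C[b][:,:2]; S=ts(P); P=P[(abs(S[:,0])<80)&(S[:,1]>-120)&(S[:,1]<260)]
S=ts(P); print("plate end y pct",np.percentile(S[:,1],[97,99,99.8]),"x",np.percentile(S[:,0],[.5,99.5]))
# left edge slope
bins=np.arange(0,220,20); e=[(y+10,S[(S[:,1]>y)&(S[:,1]<y+20)][:,0].min()) for y in bins if ((S[:,1]>y)&(S[:,1]<y+20)).sum()>5]; print(np.round(e,1).tolist())
b=(d>0)&(H[...,2]<80)&(abs(C[...,0]-.47)<.08)&(abs(C[...,1]-.43)<.09)&(C[...,2]>.035)&(C[...,2]<.05); print("batt",rect(C[b][:,:2]))
```

```text
scene knob ((567.5940551757812, 252.5861358642578), (41.458465576171875, 40.66624450683594), 53.125980377197266) 107
side knob ((569.00732421875, 249.43931579589844), (41.382808685302734, 40.44358444213867), 29.268709182739258) 111
plate end y pct [219.95746471 221.12576089 221.68503418] x [-63.27200142  61.69016744]
[[10.0, -64.3], [30.0, -64.4], [50.0, -63.7], [70.0, -63.4], [90.0, -62.9], [110.0, -62.9], [130.0, -63.3], [150.0, -61.1], [170.0, -61.2], [190.0, -58.7], [210.0, -47.3]]
batt ((475.5695495605469, 432.6159362792969), (58.0760612487793, 93.40422821044922), 1.9135934114456177)
```

```bash
sed -i 's/O=np.array(\[.558,.113\])/O=np.array([.558,.120])/' h.py
python3 -m creep '{"delta_pos":[[-0.0072,0.0188,0],[0,0,-0.083],[0,0,-0.083],[0,0,-0.083],[0,0,-0.083]],"rot":[[0,0,0],[0,0,0],[0,0,0],[0,0,0],[0,0,0]],"fingers":[-0.09,-0.09,-0.09,-0.09,-0.09]}' 20; python3 -m creep '{"delta_pos":[[0,0,0],[0,0,0],[0,0,0],[0,0,0],[0,0,0]],"rot":[[0,0,0],[0,0,0],[0,0,0],[0,0,0],[0,0,0]],"fingers":[-0.09,-0.3,-0.5,-0.65,-0.65]}' 4; python3 look.py pics/w2.png
```

```text
time_s: 1.92
tool_pos: [0.5006, 0.3467, 0.0711]
tcp_rot: [0.464, 0.886, 0.001, -0.001]
wrist_force: [0.3, 1.1, -0.3]
width: 0.0401
finger_force: 0.0
time_s: 2.33
tool_pos: [0.5042, 0.3452, 0.0756]
tcp_rot: [0.466, 0.885, 0.002, 0.001]
wrist_force: [-0.4, 0.2, -0.1]
width: 0.0165
finger_force: 0.0
2.4333 [0.5042 0.3451 0.0751] [-0.81  0.69  0.19  1.76 -0.19  0.71  0.08]
ball [0.50472796 0.34415973 0.09866618] 1088 [-68.01086208 220.13636578]
```

```bash
python3 -m creep '{"delta_pos":[[-0.0100,-0.0068,0],[-0.0100,-0.0068,0],[-0.0100,-0.0068,0],[-0.0080,-0.0054,0],[0,0,0]],"rot":[[0,0,0],[0,0,0],[0,0,0],[0,0,0],[0,0,0]],"fingers":[-0.65,-0.65,-0.65,-0.5,-0.3]}' 4; python3 -m creep '{"delta_pos":[[0,0,0],[0,0,0.08],[0,0,0.08],[0,0,0.08],[0,0,0.08]],"rot":[[0,0,0],[0,0,0],[0,0,0],[0,0,0],[0,0,0]],"fingers":[-0.1,0.1,0.1,0.2,0.2]}' ; python3 -m creep '{"delta_pos":[[0,0,0],[0,0,0],[0,0,0],[0,0,0],[0,0,0]],"rot":[[0,0,0],[0,0,0],[0,0,0],[0,0,0],[0,0,0]],"fingers":[0.25,0.25,0.25,0.25,0.25]}' ; python3 look.py pics/w2.png
```

```text
time_s: 2.85
tool_pos: [0.4823, 0.3293, 0.0724]
tcp_rot: [0.466, 0.885, -0.001, -0.0]
wrist_force: [-0.2, 0.5, -0.5]
width: 0.0266
finger_force: 0.0
time_s: 3.27
tool_pos: [0.4833, 0.33, 0.2341]
tcp_rot: [0.466, 0.885, -0.001, -0.0]
wrist_force: [0.1, 0.7, 0.4]
width: 0.0525
finger_force: 0.0
time_s: 3.68
tool_pos: [0.4828, 0.3301, 0.2309]
tcp_rot: [0.466, 0.885, -0.002, -0.001]
wrist_force: [0.5, 0.1, -0.1]
width: 0.0551
finger_force: 0.0
3.7833 [0.4832 0.3303 0.2313] [-0.86  0.44  0.25  1.73 -0.13  0.99  0.03]
ball [0.4869769  0.32859716 0.09954912] 235 [-84.69150045 203.4315735 ]
knob ((567.0292358398438, 256.1712341308594), (43.88005447387695, 45.316932678222656), 74.68177795410156) 1476
```

```bash
python3 -m creep '{"delta_pos":[[0.0419,-0.0372,0],[0.0419,-0.0372,0],[0.0419,-0.0372,0],[0.0419,-0.0372,0],[0,0,-0.01]],"rot":[[0,0,0],[0,0,0],[0,0,0],[0,0,0],[0,0,0]],"fingers":[0.25,0.25,0.25,0.25,0.25]}' ; python3 look.py pics/w3.png
```

```text
time_s: 4.2
tool_pos: [0.5722, 0.2503, 0.228]
tcp_rot: [0.469, 0.883, -0.001, 0.002]
wrist_force: [-0.1, -0.5, 0.1]
width: 0.0552
finger_force: 0.0
4.3 [0.5675 0.2549 0.2263] [-0.69  0.51  0.27  1.64 -0.15  1.01  0.23]
ball [0.48767892 0.3278005  0.09980697] 287 [-83.9382251  202.68319346]
knob ((567.0331420898438, 256.5610656738281), (44.28577423095703, 41.71656036376953), 26.885438919067383) 2081
```

```bash
python3 -m creep '{"delta_pos":[[0,0.003,-0.075],[0,0,-0.075],[0,0,-0.075],[0,0,-0.073],[0,0,0]],"rot":[[0,0,0],[0,0,0],[0,0,0],[0,0,0],[0,0,0]],"fingers":[0.25,0.25,0.25,0.25,0.25]}' ; python3 -m creep '{"delta_pos":[[0,0,0],[0,0,0],[0,0,0],[0,0,0],[0,0,0]],"rot":[[0,0,0],[0,0,0],[0,0,0],[0,0,0],[0,0,0]],"fingers":[0,-0.1,-0.1,-0.1,-0.1]}' 20; for i in 1 2; do python3 -m creep '{"delta_pos":[[0,0,0],[0,0,0],[0,0,0],[0,0,0],[0,0,0]],"rot":[[0,0,0.015],[0,0,0.015],[0,0,0.015],[0,0,0.015],[0,0,0.015]],"fingers":[-0.1,-0.1,-0.1,-0.1,-0.1]}' 20; python3 -c "
from cell import manip;print(manip.observe()['ft_torque'])"; done
```

```text
time_s: 4.72
tool_pos: [0.5612, 0.2574, 0.0715]
tcp_rot: [0.465, 0.886, -0.005, -0.004]
wrist_force: [-1.4, -0.1, -0.4]
width: 0.0547
finger_force: 0.0
time_s: 5.13
tool_pos: [0.5662, 0.258, 0.0797]
tcp_rot: [0.465, 0.885, -0.001, -0.001]
wrist_force: [-5.5, -0.4, -5.1]
width: 0.0436
finger_force: 20.0
time_s: 5.55
tool_pos: [0.5653, 0.2571, 0.0796]
tcp_rot: [0.244, 0.97, -0.001, -0.002]
wrist_force: [-8.4, -3.8, -1.7]
width: 0.0433
finger_force: 20.0
[-0.56754159  1.81413386 -0.07666598]
time_s: 5.97
tool_pos: [0.565, 0.2559, 0.0796]
tcp_rot: [0.011, 1.0, -0.002, -0.003]
wrist_force: [-10.8, -6.7, 0.8]
width: 0.0433
finger_force: 20.0
[-0.96451544  2.15561853 -0.01821487]
```

```bash
for i in 1 2; do python3 -m creep '{"delta_pos":[[-0.001,-0.001,0],[0,0,0],[0,0,0],[0,0,0],[0,0,0]],"rot":[[0,0,0.012],[0,0,0.012],[0,0,0.012],[0,0,0.012],[0,0,0]],"fingers":[-0.1,-0.1,-0.1,-0.1,-0.1]}' 20; python3 -c "
from cell import manip;s=manip.observe();print(s['ft_torque'],s['joints'][6])"; done
```

```text
time_s: 6.38
tool_pos: [0.565, 0.255, 0.0796]
tcp_rot: [-0.138, 0.99, -0.002, -0.002]
wrist_force: [-8.5, -5.4, 0.2]
width: 0.0429
finger_force: 20.0
[-0.86139319  1.87671314 -0.03972222] 1.2751579844601397
time_s: 6.8
tool_pos: [0.5654, 0.2542, 0.0796]
tcp_rot: [-0.286, 0.958, -0.002, -0.002]
wrist_force: [-7.1, -6.8, -1.6]
width: 0.0436
finger_force: 20.0
[-0.97571027  1.46571063  0.0475812 ] 1.520624056437434
```

```bash
cat > spig.py <<'E'
from h import *
for n in ("side","scene"):
    im,d,P=grab(n); C=cloud(n,d,P); H=hsv(im); S=ts(C)
    t=(d>0)&(C[...,2]>.066)&(C[...,2]<.092)&(H[...,0]<30)&(H[...,1]>60)&(abs(S[...,0])<30)&(S[...,1]>25)&(S[...,1]<95)
    print(n,t.sum(),np.median(S[t],0) if t.any() else "")
    g=(d>0)&(abs(C[...,2]-.058)<.004)&(abs(S[...,0])<28)&(S[...,1]>10)&(S[...,1]<110)&(C[...,2]>.045)
    cv2.imwrite(f"pics/{n}_last.png",im[:,:,::-1]); np.savez(n+"1.npz",im=im,d=d)
E
python3 spig.py
python3 - <<'E'
from h import *
for n in("scene","side"):
    z=np.load(n+"0.npz"); im,d=z["im"],z["d"]; C=cloud(n,d,pose(n)); H=hsv(im); S=ts(C)
    t=(d>0)&(C[...,2]>.066)&(C[...,2]<.092)&(H[...,0]<30)&(H[...,1]>60)&(abs(S[...,0])<30)&(S[...,1]>25)&(S[...,1]<95); print(n,t.sum(),np.median(S[t],0))
a=cv2.imread("pics/side_last.png")[120:270,250:390]; b=cv2.imread("pics/scene_last.png")[110:255,300:420]
cv2.imwrite("pics/crop1.png",np.hstack([cv2.resize(a,(420,450),interpolation=2),cv2.resize(b,(372,450),interpolation=2)]))
E
```

```text
side 30 [-12.37332671  73.44571512]
scene 35 [10.87190426 75.29454486]
scene 33 [-11.02425214  56.21367564]
side 39 [11.17343063 53.43928479]
```

View pics/crop1.png

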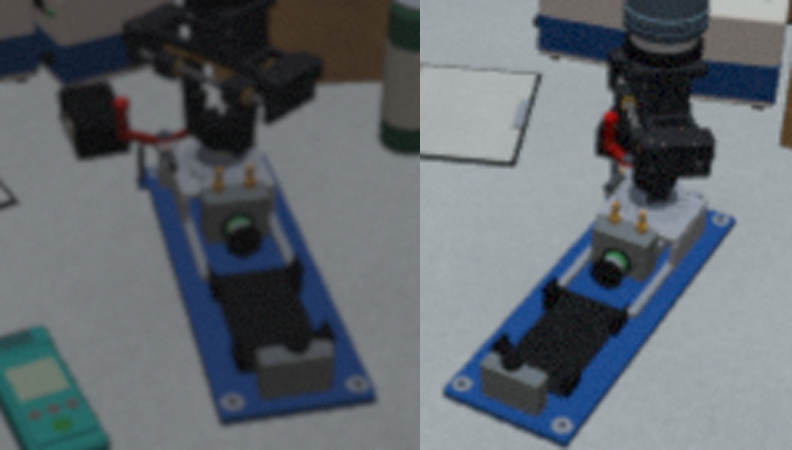

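The crop shows the carriage pulled back to the bridge, with the spigots at (218,180), and the red pawl still out at (120,105). I keep turning until the stop shows in the torque.

```bash
for i in 1 2; do python3 -m creep '{"delta_pos":[[0,0,0],[0,0,0],[0,0,0],[0,0,0],[0,0,0]],"rot":[[0,0,0.01],[0,0,0.01],[0,0,0.01],[0,0,0],[0,0,0]],"fingers":[-0.1,-0.1,-0.1,-0.1,-0.1]}' 20; python3 -c "
from cell import manip;s=manip.observe();print(s['ft_torque'],s['joints'][6])"; done; python3 spig.py
```

```text
time_s: 7.32
tool_pos: [0.5657, 0.2538, 0.0796]
tcp_rot: [-0.373, 0.928, -0.002, -0.002]
wrist_force: [-6.0, -6.4, -1.3]
width: 0.0437
finger_force: 20.0
[-1.05450903  1.47650567  0.03157878] 1.6716653282532583
time_s: 7.73
tool_pos: [0.5676, 0.2555, 0.0798]
tcp_rot: [-0.458, 0.889, -0.001, 0.0]
wrist_force: [-0.1, -4.1, -3.5]
width: 0.0433
finger_force: 20.2
[-0.79053031  0.19812453 -0.27161703] 1.8245505417444516
side 33 [12.82373804 76.37843096]
scene 32 [11.90614376 78.2214581 ]
```

```bash
python3 -m creep '{"delta_pos":[[0,0,0],[0,0,0],[0,0,0.05],[0,0,0.08],[0,0,0.08]],"rot":[[0,0,0],[0,0,0],[0,0,0],[0,0,0],[0,0,0]],"fingers":[0.25,0.25,0.25,0.25,0.3]}'; python3 -m creep '{"delta_pos":[[0,0,0.08],[0,0,0.01],[0,0,0],[0,0,0],[0,0,0]],"rot":[[0,0,-0.0177],[0,0,-0.0177],[0,0,-0.0177],[0,0,-0.0177],[0,0,-0.0177]],"fingers":[0.3,0.3,0.3,0.3,0.3]}'; python3 spig.py; for i in 1 2 3; do python3 -m creep '{"delta_pos":[[-0.0088,-0.0771,0],[-0.0088,-0.0771,0],[-0.0088,-0.0771,0],[-0.0088,-0.0771,0],[-0.0088,-0.0771,0]],"rot":[[0,0,-0.0177],[0,0,-0.0177],[0,0,-0.0177],[0,0,-0.0177],[0,0,-0.0177]],"fingers":[1,1,1,1,1]}'; done
cat > lookm.py <<'E'
from h import *
manip.read_camera("wrist"); im,d,P=grab("wrist"); C=cloud("wrist",d,P); H=hsv(im); np.savez("wm.npz",im=im,d=d,R=P[0],t=P[1])
t=(d>0)&(C[...,2]>.030)&(C[...,2]<.048)&(np.hypot(C[...,0]-.501,C[...,1]+.322)<.1); print("top",rect(C[t][:,:2]),t.sum(),np.median(C[t][:,2]))
s=manip.observe(); print(s["tool_pos"],s["tcp_rot"],s["joints"].round(2)); cv2.imwrite("pics/wm.png",im[:,:,::-1])
E
python3 lookm.py
```

```text
time_s: 8.25
tool_pos: [0.5663, 0.2581, 0.1851]
tcp_rot: [-0.46, 0.888, 0.001, 0.0]
wrist_force: [0.4, 1.1, 0.5]
width: 0.0571
finger_force: 0.0
time_s: 8.67
tool_pos: [0.5673, 0.2586, 0.2305]
tcp_rot: [-0.195, 0.981, 0.001, 0.002]
wrist_force: [0.9, -0.4, -0.5]
width: 0.0571
finger_force: 0.0
side 30 [13.31181305 77.26215195]
scene 34 [ 9.72335596 78.92224563]
time_s: 9.18
tool_pos: [0.5448, 0.0632, 0.2295]
tcp_rot: [0.079, 0.997, 0.0, 0.001]
wrist_force: [0.1, -0.6, -0.8]
width: 0.0873
finger_force: 0.0
time_s: 9.6
tool_pos: [0.5231, -0.1298, 0.2295]
tcp_rot: [0.35, 0.937, 0.0, 0.001]
wrist_force: [0.8, 0.2, 0.2]
width: 0.0877
finger_force: 0.0
time_s: 10.02
tool_pos: [0.5012, -0.3229, 0.2294]
tcp_rot: [0.593, 0.805, 0.0, 0.001]
wrist_force: [1.1, 0.1, -0.1]
width: 0.0881
finger_force: 0.0
top ((500.90625, -321.3246765136719), (58.932945251464844, 149.02235412597656), 16.406641006469727) 8450 0.03690750425759895
[ 0.49877818 -0.32883066  0.22961598] [ 0.59644317  0.8026503  -0.00195392  0.00205483] [ 0.27  0.47  0.32  1.71 -0.17  0.99  0.94]
```

```bash
python3 -m creep '{"delta_pos":[[0.0044,0.0146,-0.04],[0,0,-0.07],[0,0,-0.07],[0,0,-0.07],[0,0,-0.06]],"rot":[[0,0,0],[0,0,0],[0,0,0],[0,0,0],[0,0,0]],"fingers":[1,1,1,1,1]}'; python3 -m creep '{"delta_pos":[[0,0,-0.05],[0,0,-0.04],[0,0,-0.03],[0,0,-0.01],[0,0,0]],"rot":[[0,0,0],[0,0,0],[0,0,0],[0,0,0],[0,0,0]],"fingers":[1,1,1,1,1]}';python3 -m creep '{"delta_pos":[[0,0,0],[0,0,0],[0,0,0],[0,0,0],[0,0,0]],"rot":[[0,0,0],[0,0,0],[0,0,0],[0,0,0],[0,0,0]],"fingers":[0.5,0.2,0.2,0.2,0.2]}' 25
```

```text
time_s: 10.53
tool_pos: [0.5037, -0.3123, 0.072]
tcp_rot: [0.591, 0.807, 0.001, 0.0]
wrist_force: [-0.1, 0.2, 0.2]
width: 0.0885
finger_force: 0.0
time_s: 10.95
tool_pos: [0.503, -0.3127, 0.0078]
tcp_rot: [0.592, 0.806, 0.0, -0.001]
wrist_force: [0.3, 0.0, 0.6]
width: 0.0876
finger_force: 0.0
time_s: 11.37
tool_pos: [0.5019, -0.315, 0.0095]
tcp_rot: [0.594, 0.805, -0.001, -0.0]
wrist_force: [-4.3, -0.8, 7.1]
width: 0.0601
finger_force: 25.0
```

```bash
python3 -m creep '{"delta_pos":[[0,0,0.03],[0,0,0.075],[0,0,0.075],[0,0,0.075],[0,0,0.075]],"rot":[[0,0,0],[0,0,0],[0,0,0],[0,0,0],[0,0,0]],"fingers":[0.2,0.2,0.2,0.2,0.2]}' 25; for i in 1 2 3; do python3 -m creep '{"delta_pos":[[0.0071,0.0521,0],[0.0071,0.0521,0],[0.0071,0.0521,0],[0.0071,0.0521,0],[0.0071,0.0521,0]],"rot":[[0,0,-0.0039],[0,0,-0.0039],[0,0,-0.0039],[0,0,-0.0039],[0,0,-0.0039]],"fingers":[0.2,0.2,0.2,0.2,0.2]}'; done; python3 -m creep '{"delta_pos":[[0,0,0],[0,0,0],[0,0,0],[0,0,0],[0,0,0]],"rot":[[0,0,0],[0,0,0],[0,0,0],[0,0,0],[0,0,0]],"fingers":[0.2,0.2,0.2,0.2,0.2]}'
cat > place.py <<'E'
from h import *
s=manip.observe(); print(s["tool_pos"],s["tcp_rot"],s["width"])
for n in("scene","side","wrist"):
    im,d,P=grab(n); C=cloud(n,d,P); H=hsv(im); np.savez(n+"2.npz",im=im,d=d,R=P[0],t=P[1]); S=ts(C)
    zt=s["tool_pos"][2]-.0095+.037
    t=(d>0)&(abs(C[...,2]-zt)<.006)&(np.hypot(*(C[...,:2]-s["tool_pos"][:2]).transpose(2,0,1))<.1)
    if t.any():
        print(n,"meter top",rect(C[t][:,:2]),t.sum())
    e=(d>0)&(abs(S[...,0])<27)&(S[...,1]<-110)&(S[...,1]>-160)&(abs(C[...,2]-.052)<.003); 
    if e.sum()>5: print("  stop top y",np.percentile(S[e][:,1],[2,50,98]),"x",np.percentile(S[e][:,0],[1,99]),e.sum())
    b=(d>0)&(H[...,0]>100)&(H[...,0]<125)&(H[...,1]>140)&(abs(C[...,2]-.012)<.006)&(abs(S[...,0])<85)&(S[...,1]>-190)&(S[...,1]<240)
    if b.sum()>50: print("  plate",rect(C[b][:,:2]),"y",np.percentile(S[b][:,1],[.5,99.5]))
    cv2.imwrite(f"pics/{n}2.png",im[:,:,::-1])
E
python3 place.py
```

```text
time_s: 11.78
tool_pos: [0.5024, -0.3135, 0.1752]
tcp_rot: [0.593, 0.805, 0.0, -0.0]
wrist_force: [1.7, -0.8, -3.4]
width: 0.0596
finger_force: 25.0
time_s: 12.2
tool_pos: [0.5204, -0.1821, 0.1737]
tcp_rot: [0.642, 0.767, 0.0, -0.0]
wrist_force: [0.1, -0.5, -3.4]
width: 0.0597
finger_force: 25.0
time_s: 12.62
tool_pos: [0.538, -0.0519, 0.1736]
tcp_rot: [0.688, 0.726, 0.0, -0.0]
wrist_force: [0.3, 0.8, -2.6]
width: 0.0595
finger_force: 25.0
time_s: 13.03
tool_pos: [0.5557, 0.0783, 0.1736]
tcp_rot: [0.731, 0.683, 0.0, -0.0]
wrist_force: [0.8, 0.1, -3.6]
width: 0.0597
finger_force: 25.0
time_s: 13.45
tool_pos: [0.5559, 0.0753, 0.1737]
tcp_rot: [0.731, 0.682, -0.0, 0.0]
wrist_force: [-0.4, -1.1, -3.7]
width: 0.0598
finger_force: 25.0
[0.55587818 0.07526666 0.17371557] [ 7.31110550e-01  6.82258972e-01 -2.14172638e-04  1.12934328e-04] 0.0598008692675846
scene meter top ((553.4727783203125, 64.13863372802734), (145.638916015625, 89.30079650878906), 70.104248046875) 615
  stop top y [-155.48445719 -147.33185641 -135.72828407] x [-25.39503496  25.86096675] 75
  plate ((559.3483276367188, 143.41778564453125), (378.13372802734375, 128.6956024169922), 86.11160278320312) y [-164.56087887  199.08687026]
side meter top ((556.2089233398438, 60.62687683105469), (89.62084197998047, 142.26266479492188), 9.73340892791748) 776
  stop top y [-155.87879077 -149.05385785 -138.00413241] x [-26.19197265  26.81788187] 89
  plate ((558.0550537109375, 133.45709228515625), (362.57537841796875, 126.29891204833984), 86.76239776611328) y [-166.71056744  181.70915086]
wrist meter top ((556.5350952148438, 81.13275146484375), (127.54495239257812, 92.24784851074219), 86.05634307861328) 35796
  plate ((562.3680419921875, 173.24847412109375), (102.86647033691406, 127.50567626953125), 86.02399444580078) y [  6.31902061 103.70607695]
```

```bash
sed -i 's/radians(-3.8)/radians(-3.9)/;s/O=np.array(\[.558,.120\])/O=np.array([.558,.119])/' h.py
python3 -m creep '{"delta_pos":[[-0.0018,-0.0144,-0.05],[0,0,-0.06],[0,0,-0.06],[0,0,-0.05],[0,0,-0.02]],"rot":[[0,0,0],[0,0,0],[0,0,0],[0,0,0],[0,0,0]],"fingers":[0.2,0.2,0.2,0.2,0.2]}';python3 -m creep '{"delta_pos":[[0,0,0],[0,0,0],[0,0,0],[0,0,0],[0,0,0]],"rot":[[0,0,0],[0,0,0],[0,0,0],[0,0,0],[0,0,0]],"fingers":[0.2,0.2,0.2,0.2,0.2]}'; python3 place.py
python3 - <<'E'
import cv2,numpy as np
a=cv2.imread("pics/side2.png")[150:270,270:390]; b=cv2.imread("pics/scene2.png")[150:255,300:400]
cv2.imwrite("pics/crop2.png",np.hstack([cv2.resize(a,(400,400),interpolation=2),cv2.resize(b,(381,400),interpolation=2)]))
E
```

```text
time_s: 14.02
tool_pos: [0.553, 0.0689, 0.0506]
tcp_rot: [0.731, 0.683, -0.002, -0.001]
wrist_force: [-0.8, 0.8, -3.1]
width: 0.0599
finger_force: 25.0
time_s: 14.43
tool_pos: [0.5562, 0.0697, 0.0551]
tcp_rot: [0.73, 0.683, 0.001, 0.001]
wrist_force: [0.8, 0.1, -2.7]
width: 0.0598
finger_force: 25.0
[0.55617809 0.06967521 0.05512056] [7.30445018e-01 6.82970350e-01 1.09307209e-03 6.18845361e-04] 0.05978715268109033
scene meter top ((552.1102294921875, 55.32110595703125), (136.14329528808594, 89.16481018066406), 71.63438415527344) 564
  stop top y [-153.60756551 -143.63079867 -127.85981793] x [-26.52855141  25.6673363 ] 91
  plate ((559.7150268554688, 143.1565399169922), (378.4347229003906, 126.66607666015625), 86.27316284179688) y [-163.84235046  205.81030793]
side meter top ((555.91552734375, 59.600643157958984), (87.93925476074219, 154.73092651367188), 10.22119140625) 697
  stop top y [-154.89197563 -145.47613665 -130.41326069] x [-26.23362104  26.05881308] 116
  plate ((558.5504150390625, 136.9416961669922), (368.2580261230469, 126.87791442871094), 86.76216888427734) y [-165.64256648  185.30673208]
wrist meter top ((556.473388671875, 75.28224182128906), (126.80935668945312, 92.14257049560547), 86.13477325439453) 35411
  plate ((555.6383666992188, 76.05717468261719), (237.37513732910156, 128.60044860839844), 86.13513946533203) y [-158.37592914   74.4158083 ]
```

View pics/crop2.png

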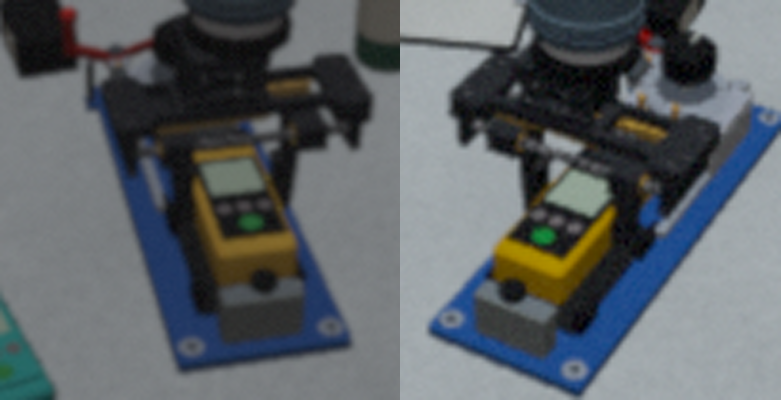

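The crop shows the meter held over the bed in line with the end stop at (260,310), black end towards the head. Next I check it laterally against the stop and plate.

Run:
```python
from h import *
for n in("scene","side"):
    z=np.load(n+"2.npz"); im,d=z["im"],z["d"]; C=cloud(n,d,(z["R"],z["t"])); H=hsv(im); S=ts(C)
    y=(d>0)&(H[...,0]>15)&(H[...,0]<32)&(H[...,1]>150)&(abs(S[...,0])<50)&(S[...,1]>-150)&(S[...,1]<-90)&(C[...,2]>.045)
    print(n,"yellow x",np.percentile(S[y][:,0],[1,99]),"rear y",np.percentile(S[y][:,1],[1,5]),y.sum())
    g=(d>0)&(H[...,1]<60)&(abs(S[...,0])<45)&(S[...,1]<-125)&(S[...,1]>-165)&(C[...,2]>.025)&(C[...,2]<.054); print(" stop x",np.percentile(S[g][:,0],[1,99]),"y",np.percentile(S[g][:,1],[1,50,95]),g.sum())
    c=(d>0)&(H[...,2]<60)&(abs(S[...,0])<50)&(abs(S[...,0])>29)&(S[...,1]>-125)&(S[...,1]<-85)&(C[...,2]>.02)&(C[...,2]<.042); print(" cheek",np.percentile(S[c][:,0],[2,98]),c.sum())
```

```text
scene yellow x [-24.53133949  29.7761679 ] rear y [-137.01016258 -131.78851148] 289
 stop x [-27.82834613  28.91444844] y [-154.63901166 -151.27245901 -137.45153707] 208
 cheek [ 2.71866589 40.45012625] 32
side yellow x [-28.09632817  25.59350611] rear y [-134.38278722 -133.6382984 ] 327
 stop x [-28.42775154  28.06264431] y [-157.14427823 -153.13355964 -137.39069665] 309
 cheek [-40.70841885  40.77493554] 46
```

```bash
python3 -m creep '{"delta_pos":[[-0.002,0.006,0],[0,0,-0.014],[0,0,-0.014],[0,0,-0.014],[0,0,-0.010]],"rot":[[0,0,0],[0,0,0],[0,0,0],[0,0,0],[0,0,0]],"fingers":[0.2,0.2,0.2,0.2,0.2]}';python3 -m creep '{"delta_pos":[[0,0,0],[0,0,0],[0,0,-0.002],[0,0,0],[0,0,0]],"rot":[[0,0,0],[0,0,0],[0,0,0],[0,0,0],[0,0,0]],"fingers":[0.2,0.2,0.2,0.2,0.2]}'
```

```text
time_s: 15.0
tool_pos: [0.5535, 0.0724, 0.0264]
tcp_rot: [0.73, 0.683, -0.001, -0.0]
wrist_force: [-0.1, -0.5, -2.4]
width: 0.0595
finger_force: 25.0
time_s: 15.42
tool_pos: [0.5543, 0.0725, 0.0269]
tcp_rot: [0.73, 0.683, 0.0, 0.0]
wrist_force: [-0.9, 0.5, -3.5]
width: 0.0595
finger_force: 25.0
```

```bash
python3 -m creep '{"delta_pos":[[0,0,-0.002],[0,0,-0.002],[0,0,0],[0,0,0],[0,0,0]],"rot":[[0,0,0],[0,0,0],[0,0,0],[0,0,0],[0,0,0]],"fingers":[0.2,0.2,0.2,0.2,0.2]}';python3 -m creep '{"delta_pos":[[0,0,-0.002],[0,0,0],[0,0,0],[0,0,0],[0,0,0]],"rot":[[0,0,0],[0,0,0],[0,0,0],[0,0,0],[0,0,0]],"fingers":[0.2,0.2,0.2,0.2,0.2]}'
```

```text
time_s: 15.83
tool_pos: [0.5542, 0.0725, 0.0248]
tcp_rot: [0.73, 0.683, 0.0, 0.0]
wrist_force: [-0.3, -0.5, -2.8]
width: 0.0598
finger_force: 25.0
time_s: 16.25
tool_pos: [0.5541, 0.0725, 0.0237]
tcp_rot: [0.73, 0.683, -0.0, -0.0]
wrist_force: [-0.2, -0.2, -3.3]
width: 0.0597
finger_force: 25.0
```

```bash
for i in 1 2 3; do python3 -m creep '{"delta_pos":[[0,0,-0.0016],[0,0,0],[0,0,0],[0,0,0],[0,0,0]],"rot":[[0,0,0],[0,0,0],[0,0,0],[0,0,0],[0,0,0]],"fingers":[0.2,0.2,0.2,0.2,0.2]}' | egrep 'pos|wrist'; done
```

```text
tool_pos: [0.5542, 0.0725, 0.0236]
wrist_force: [-2.8, -0.5, 5.5]
tool_pos: [0.5542, 0.0725, 0.0235]
wrist_force: [-4.1, -0.7, 14.2]
tool_pos: [0.5542, 0.0725, 0.0235]
wrist_force: [-7.7, -0.6, 23.4]
```

```bash
python3 -m creep '{"delta_pos":[[0,0,0.0036],[0,0,0],[0,0,0],[0,0,0],[0,0,0]],"rot":[[0,0,0],[0,0,0],[0,0,0],[0,0,0],[0,0,0]],"fingers":[0.2,0.2,0.2,0.4,0.7]}' | egrep 'pos|wrist|width'; python3 -m creep '{"delta_pos":[[0,0,0],[0,0,0.02],[0,0,0.04],[0,0,0.07],[0,0,0.08]],"rot":[[0,0,0],[0,0,0],[0,0,0],[0,0,0],[0,0,0]],"fingers":[0.7,0.7,0.7,0.7,0.7]}'; python3 -m creep '{"delta_pos":[[0,0,0.08],[0,0,0.08],[0,0,0.06],[0,0,0],[0,0,0]],"rot":[[0,0,0],[0,0,0],[0,0,0],[0,0,0],[0,0,0]],"fingers":[0.5,0.5,0.3,0.3,0.3]}'; python3 spig.py
cat > mm.py <<'E'
from h import *
for n in("scene","side","wrist"):
    im,d,P=grab(n); C=cloud(n,d,P); S=ts(C); H=hsv(im); np.savez(n+"3.npz",im=im,d=d,R=P[0],t=P[1])
    t=(d>0)&(C[...,2]>.046)&(C[...,2]<.056)&(abs(S[...,0])<34)&(S[...,1]>-160)&(S[...,1]<40)
    y=t&(H[...,0]>15)&(H[...,0]<32)&(H[...,1]>120)
    if y.sum()>20: print(n,"yellow x",np.percentile(S[y][:,0],[1,99]),"y",np.percentile(S[y][:,1],[1,99]),"z",np.percentile(C[y][:,2],[5,50,95]))
    k=t&(H[...,2]<70)&(S[...,1]>-20); 
    if k.sum()>10: print("  black y",np.percentile(S[k][:,1],[1,50,99]),k.sum())
    cv2.imwrite(f"pics/{n}3.png",im[:,:,::-1])
E
python3 mm.py
```

```text
tool_pos: [0.5544, 0.0725, 0.023]
wrist_force: [-0.4, 0.7, -0.1]
width: 0.0661
time_s: 18.33
tool_pos: [0.5526, 0.0722, 0.1284]
tcp_rot: [0.73, 0.683, -0.002, -0.001]
wrist_force: [1.4, 0.3, 0.3]
width: 0.075
finger_force: 0.0
time_s: 18.75
tool_pos: [0.5552, 0.0727, 0.2404]
tcp_rot: [0.73, 0.683, 0.002, 0.001]
wrist_force: [0.1, 1.1, -0.2]
width: 0.0573
finger_force: 0.0
side 33 [11.74244662 78.04930537]
scene 34 [11.11655383 80.25016998]
scene yellow x [-26.68309558  26.88381414] y [-126.65060177    1.5792902 ] z [0.04623916 0.04829903 0.05240056]
  black y [-2.44386311  9.33519321 37.77566366] 92
side yellow x [-26.42624286  25.82175418] y [-125.69179513   -0.78755414] z [0.04611703 0.0472929  0.05080739]
  black y [-4.11195368  6.63565431 37.1701322 ] 111
wrist yellow x [-28.36464697  27.36392568] y [-125.31514312   -3.03767961] z [0.04618809 0.04737812 0.04963616]
  black y [-19.71743789  10.28730822  39.57159461] 1455
```

```bash
for i in 1 2; do python3 -m creep '{"delta_pos":[[-0.0136,0.0511,0],[-0.0136,0.0511,0],[-0.0136,0.0511,0],[-0.0136,0.0511,0],[-0.0136,0.0511,0]],"rot":[[0,0,0.0107],[0,0,0.0107],[0,0,0.0107],[0,0,0.0107],[0,0,0.0107]],"fingers":[0,-0.09,-0.09,-0.09,-0.09]}'; done; python3 look.py
```

```text
time_s: 19.42
tool_pos: [0.5192, 0.2011, 0.237]
tcp_rot: [0.605, 0.796, -0.001, -0.0]
wrist_force: [1.2, 0.1, -0.2]
width: 0.0402
finger_force: 0.0
time_s: 19.83
tool_pos: [0.4852, 0.3289, 0.237]
tcp_rot: [0.463, 0.887, -0.001, -0.0]
wrist_force: [0.1, 0.4, -0.5]
width: 0.04
finger_force: 0.0
19.9333 [0.4833 0.3335 0.237 ] [-0.79  0.43  0.14  1.72 -0.07  1.   -0.  ]
ball [0.48692576 0.32899677 0.09936045] 226 [-85.19264108 204.67634352]
knob ((565.2730102539062, 255.40182495117188), (42.789390563964844, 43.28207015991211), 48.141239166259766) 1375
```

```bash
python3 -m creep '{"delta_pos":[[0.006,-0.007,-0.04],[0,0,-0.08],[0,0,-0.08],[0,0,-0.08],[0,0,-0.045]],"rot":[[0,0,0],[0,0,0],[0,0,0],[0,0,0],[0,0,0]],"fingers":[-0.09,-0.09,-0.09,-0.09,-0.09]}' 4; python3 -m creep '{"delta_pos":[[0,0,0],[0,0,0],[0,0,0],[0,0,0],[0,0,0]],"rot":[[0,0,0],[0,0,0],[0,0,0],[0,0,0],[0,0,0]],"fingers":[-0.09,-0.3,-0.5,-0.65,-0.65]}' 4;  python3 look.py
```

```text
time_s: 20.35
tool_pos: [0.487, 0.3224, 0.071]
tcp_rot: [0.464, 0.886, -0.003, -0.001]
wrist_force: [-1.0, 0.3, 0.9]
width: 0.0401
finger_force: 0.0
time_s: 20.77
tool_pos: [0.4903, 0.3252, 0.0776]
tcp_rot: [0.464, 0.886, 0.001, 0.001]
wrist_force: [-2.1, -1.2, 1.9]
width: 0.0163
finger_force: 0.7
20.8667 [0.4897 0.3249 0.077 ] [-0.75  0.65  0.12  1.82 -0.11  0.68  0.04]
ball [0.48624557 0.33011811 0.09890618] 1044 [-85.94752318 205.74882538]
```

```bash
python3 -m creep '{"delta_pos":[[0.0100,0.0068,0],[0.0100,0.0068,0],[0.0100,0.0068,0],[0.0080,0.0054,0],[0,0,0]],"rot":[[0,0,0],[0,0,0],[0,0,0],[0,0,0],[0,0,0]],"fingers":[-0.65,-0.65,-0.65,-0.5,-0.3]}' 4; python3 -m creep '{"delta_pos":[[0,0,0],[0,0,0.08],[0,0,0.08],[0,0,0.08],[0,0,0.08]],"rot":[[0,0,0],[0,0,0],[0,0,0],[0,0,0],[0,0,0]],"fingers":[-0.1,0.1,0.1,0.2,0.25]}' ; python3 -m creep '{"delta_pos":[[0,0,0],[0,0,0],[0,0,0],[0,0,0],[0,0,0]],"rot":[[0,0,0],[0,0,0],[0,0,0],[0,0,0],[0,0,0]],"fingers":[0.25,0.25,0.25,0.25,0.25]}' ; python3 look.py
```

```text
time_s: 21.28
tool_pos: [0.5098, 0.3384, 0.0758]
tcp_rot: [0.464, 0.886, 0.001, 0.001]
wrist_force: [0.2, -0.6, -0.5]
width: 0.0268
finger_force: 0.0
time_s: 21.7
tool_pos: [0.508, 0.3369, 0.2374]
tcp_rot: [0.464, 0.886, -0.0, 0.0]
wrist_force: [0.7, 0.3, 0.1]
width: 0.0552
finger_force: 0.0
time_s: 22.12
tool_pos: [0.5072, 0.3368, 0.2338]
tcp_rot: [0.464, 0.886, -0.002, -0.001]
wrist_force: [-0.0, -0.5, 0.1]
width: 0.0551
finger_force: 0.0
22.2167 [0.5076 0.337  0.2342] [-0.77  0.47  0.15  1.66 -0.08  1.01  0.01]
ball [0.50568609 0.34204185 0.0994923 ] 247 [-67.36302388 218.96720625]
knob ((566.8001098632812, 256.5227966308594), (45.15281677246094, 44.739112854003906), 36.560420989990234) 1510
```

```bash
python3 -m creep '{"delta_pos":[[0.0297,-0.0405,0],[0.0297,-0.0405,0],[0.0297,-0.0405,0],[0.0297,-0.0405,0],[0,0,0]],"rot":[[0,0,0],[0,0,0],[0,0,0],[0,0,0],[0,0,0]],"fingers":[0.25,0.25,0.25,0.25,0.25]}' ; python3 -m creep '{"delta_pos":[[0,0,0],[0,0,-0.08],[0,0,-0.09],[0,0,-0.08],[0,0,-0.06]],"rot":[[0,0,0],[0,0,0],[0,0,0],[0,0,0],[0,0,0]],"fingers":[0.25,0.25,0.25,0.25,0.25]}' ; python3 -m creep '{"delta_pos":[[0,0,0],[0,0,0],[0,0,0],[0,0,0],[0,0,0]],"rot":[[0,0,0],[0,0,0],[0,0,0],[0,0,0],[0,0,0]],"fingers":[0.25,0.25,0.25,0.25,0.25]}'; python3 look.py
```

```text
time_s: 22.63
tool_pos: [0.5707, 0.2499, 0.235]
tcp_rot: [0.468, 0.884, -0.001, 0.002]
wrist_force: [1.1, -1.0, 0.2]
width: 0.0552
finger_force: 0.0
time_s: 23.05
tool_pos: [0.5649, 0.2575, 0.0805]
tcp_rot: [0.463, 0.886, -0.001, -0.001]
wrist_force: [-0.6, -0.9, -0.1]
width: 0.0552
finger_force: 0.0
time_s: 23.47
tool_pos: [0.569, 0.2573, 0.0863]
tcp_rot: [0.464, 0.886, 0.002, 0.001]
wrist_force: [0.5, -1.1, 0.1]
width: 0.0554
finger_force: 0.0
23.5667 [0.5684 0.257  0.0856] [-0.6   0.69  0.14  1.72 -0.13  0.74  0.21]
ball [0.50659282 0.34077024 0.09961787] 1415 [-66.37190695 217.76020606]
knob ((565.9039916992188, 253.30470275878906), (51.637596130371094, 45.757545471191406), 56.17348098754883) 7549
```

```bash
python3 -m creep '{"delta_pos":[[-0.0036,-0.003,-0.012],[0,0,0],[0,0,0],[0,0,0],[0,0,0]],"rot":[[0,0,0],[0,0,0],[0,0,0],[0,0,0],[0,0,0]],"fingers":[0.25,0.25,0.25,-0.1,-0.1]}' 30;python3 -m creep '{"delta_pos":[[0,0,0],[0,0,0],[0,0,0],[0,0,0],[0,0,0]],"rot":[[0,0,0],[0,0,0],[0,0,0],[0,0,-0.008],[0,0,-0.008]],"fingers":[-0.1,-0.1,-0.1,-0.1,-0.1]}' 30; for i in 1 2; do python3 -m creep '{"delta_pos":[[0,0,0],[0,0,0],[0,0,0],[0,0,0],[0,0,0]],"rot":[[0,0,-0.0167],[0,0,-0.0167],[0,0,-0.0167],[0,0,-0.0167],[0,0,-0.0167]],"fingers":[-0.1,-0.1,-0.1,-0.1,-0.1]}' ;python3 -c "
from cell import manip;s=manip.observe();print(s['ft_torque'],s['joints'][6])"; done; python3 spig.py; python3 mm.py
```

```text
time_s: 23.98
tool_pos: [0.5671, 0.2559, 0.0782]
tcp_rot: [0.464, 0.886, 0.002, 0.001]
wrist_force: [8.8, 7.1, -9.1]
width: 0.0438
finger_force: 5.7
time_s: 24.4
tool_pos: [0.5674, 0.256, 0.0781]
tcp_rot: [0.509, 0.861, 0.002, 0.001]
wrist_force: [6.2, 3.8, -5.4]
width: 0.043
finger_force: 30.0
time_s: 24.82
tool_pos: [0.5676, 0.2561, 0.0781]
tcp_rot: [0.716, 0.698, 0.002, 0.001]
wrist_force: [6.6, 2.7, -7.2]
width: 0.0429
finger_force: 30.0
[ 0.46083182 -0.87602408  0.096759  ] -0.2858912185623619
time_s: 25.23
tool_pos: [0.5679, 0.256, 0.0782]
tcp_rot: [0.872, 0.489, 0.002, 0.0]
wrist_force: [7.4, 2.4, -7.2]
width: 0.0431
finger_force: 30.0
[ 0.58534856 -1.13323403  0.02905873] -0.7044311592300129
side 29 [12.80281805 61.88264951]
scene 38 [ 9.16381712 64.52937232]
scene yellow x [-27.72531574  27.4951044 ] y [-1.26974341e+02 -2.08004883e-02] z [0.04631797 0.04824956 0.05155999]
  black y [-1.9581874   8.69124515 25.97860776] 92
side yellow x [-26.1301325   26.47685626] y [-127.93784823   -1.21839863] z [0.04609798 0.04733598 0.05063781]
  black y [-6.34581778  6.19893881 23.83036305] 110
  black y [ 8.41516502 20.53513634 28.43997238] 689
```

```bash
python3 -m creep '{"delta_pos":[[0,0,0],[0,0,0],[0,0,0],[0,0,0],[0,0,0]],"rot":[[0,0,-0.0126],[0,0,-0.0126],[0,0,-0.0126],[0,0,-0.0126],[0,0,-0.0126]],"fingers":[-0.1,-0.1,-0.1,-0.1,-0.1]}';python3 -m creep '{"delta_pos":[[0,0,0],[0,0,0],[0,0,0],[0,0,0],[0,0,0]],"rot":[[0,0,-0.0158],[0,0,-0.0158],[0,0,-0.0158],[0,0,0],[0,0,0]],"fingers":[-0.1,-0.1,-0.1,-0.1,-0.1]}';python3 -c "
from cell import manip;s=manip.observe();print(s['ft_torque'],s['joints'][6])"; python3 spig.py; python3 mm.py
```

```text
time_s: 25.9
tool_pos: [0.568, 0.2559, 0.0782]
tcp_rot: [0.951, 0.308, 0.003, 0.0]
wrist_force: [7.6, 2.3, -7.5]
width: 0.0431
finger_force: 30.0
time_s: 26.32
tool_pos: [0.568, 0.2558, 0.0781]
tcp_rot: [0.986, 0.166, 0.003, 0.0]
wrist_force: [7.3, 2.2, -6.6]
width: 0.0428
finger_force: 30.0
[ 0.46547419 -1.32533734  0.11308383] -1.2585461022662305
side 37 [12.09143511 53.0613911 ]
scene 35 [10.0505536  55.85557714]
scene yellow x [-27.86835801  27.21395393] y [-128.13566988   -4.11183344] z [0.04633863 0.04830945 0.0518103 ]
  black y [-6.40421677  9.36841669 39.88462888] 129
side yellow x [-26.58592135  28.06775733] y [-129.00825354   -5.48158898] z [0.04612018 0.04708309 0.0504745 ]
  black y [-8.58590599  8.71346449 39.8929412 ] 169
wrist yellow x [-25.89528256  28.72085672] y [-52.06277519  -5.97151561] z [0.04627744 0.04741397 0.04877228]
  black y [-6.27439876  5.92671995 17.43766767] 818
```

```bash
python3 -m creep '{"delta_pos":[[0,0,0],[0,0,0],[0,0,0.03],[0,0,0.06],[0,0,0.06]],"rot":[[0,0,0],[0,0,0],[0,0,0],[0,0,0],[0,0,0]],"fingers":[0.25,0.25,0.25,0.25,0.3]}'; python3 -m creep '{"delta_pos":[[0,-0.06,0],[0,-0.08,0],[0,-0.08,0],[0,-0.08,0],[0,0,0]],"rot":[[0,0,-0.015],[0,0,-0.015],[0,0,-0.015],[0,0,0],[0,0,0]],"fingers":[0.3,0.3,0.3,0.3,0.3]}'; python3 spig.py; python3 mm.py
python3 - <<'E'
from h import *
z=np.load("wrist3.npz"); im=z["im"]; P=(z["R"],z["t"])
p=proj("wrist",np.c_[st([[0,20]]),[[.05]]],P)[0]; print(p)
s=np.load("side1.npz")["im"]; c=np.load("scene1.npz")["im"]
f=lambda a,u0,u1,v0,v1,k:cv2.resize(a[v0:v1,u0:u1,::-1],None,fx=k,fy=k,interpolation=2)
x,y=int(np.clip(p[0],80,560)),int(np.clip(p[1],75,325))
A=f(im,x-80,x+80,y-75,y+75,2.5); B=np.hstack([f(s,300,360,170,230,4)[:200],f(c,335,395,160,220,4)[:200]])
B=cv2.resize(B,(400,167)); cv2.imwrite("pics/crop3.png",np.vstack([A,B]))
E
```

```text
time_s: 26.98
tool_pos: [0.5648, 0.2543, 0.1539]
tcp_rot: [0.986, 0.165, -0.001, 0.0]
wrist_force: [0.3, 1.0, 0.3]
width: 0.0569
finger_force: 0.0
time_s: 27.4
tool_pos: [0.5655, 0.0947, 0.155]
tcp_rot: [1.0, 0.019, 0.001, 0.002]
wrist_force: [-0.4, -0.5, 1.2]
width: 0.0573
finger_force: 0.0
side 36 [12.39352904 54.23228127]
scene 32 [ 1.18314068 57.00068641]
scene yellow x [-27.52056754  27.74726252] y [-128.00375823   -2.92515915] z [0.04622506 0.04824949 0.05205655]
  black y [-6.42966594  7.68588518 39.79379525] 122
side yellow x [-26.97596161  27.02456631] y [-128.494578     -7.24094273] z [0.04623754 0.04756554 0.0508011 ]
  black y [-9.32793025  9.59835146 39.82999389] 176
wrist yellow x [-26.68318556  28.46438773] y [-129.5607741    -7.62975368] z [0.04620121 0.04732023 0.04912263]
  black y [-6.80084581  6.59858473 38.72297291] 1818
[274.19323552 206.61831483]
```

View pics/crop3.png

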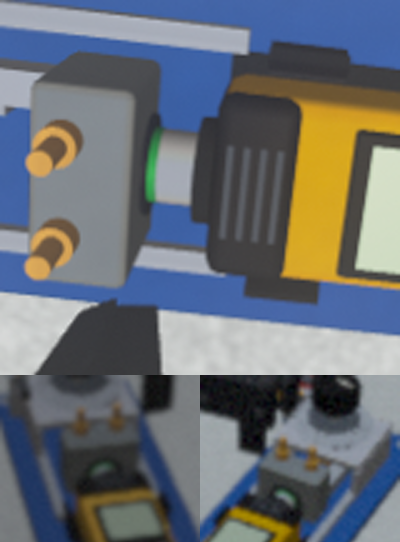

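The view from above shows the head on the meter's black end, the grey plunger, and part of the green band showing at the mouth, at (152,165). Next I measure the compression and check that the rear touches the stop.

Run:
```python
from h import *
im,d,P=grab("wrist"); C=cloud("wrist",d,P); H=hsv(im); S=ts(C)
g=(d>0)&(H[...,0]>45)&(H[...,0]<85)&(H[...,1]>100)&(abs(S[...,0])<14)&(S[...,1]>0)&(S[...,1]<60); print("green",g.sum(),"y",np.percentile(S[g][:,1],[2,50,98]),"x",np.percentile(S[g][:,0],[2,98]),"z",C[g][:,2].max())
m=(abs(S[...,0])<4)&(d>0)&(abs(C[...,2]-.045)<.006)&(S[...,1]>10)&(S[...,1]<50); print("plunger y",np.percentile(S[m][:,1],[1,99]))
for a,b in((.055,.064),):
    k=(d>0)&(C[...,2]>a)&(C[...,2]<b)&(abs(S[...,0])<25)&(S[...,1]>10)&(S[...,1]<90); print("block top y",np.percentile(S[k][:,1],[1,99]),k.sum())
h=(d>0)&(abs(S[...,0])<3)&(H[...,2]<60)&(abs(C[...,2]-.049)<.006)&(S[...,1]>5)&(S[...,1]<40); print("rubber rim",np.percentile(S[h][:,1],[1,50,99]))
p=proj("wrist",np.c_[st([[0,-130]]),[[.05]]],P)[0]; print(p)
x,y=int(np.clip(p[0],70,570)),int(np.clip(p[1],60,340)); q=proj("wrist",np.c_[st([[0,25]]),[[.045]]],P)[0]; u,v=int(q[0]),int(q[1])
A=cv2.resize(im[y-60:y+60,x-70:x+70,::-1],(420,360),interpolation=2); B=cv2.resize(im[v-30:v+30,u-35:u+35,::-1],(420,360),interpolation=2)
cv2.imwrite("pics/crop4.png",np.hstack([A[:,:380],B]))
```

```text
green 102 y [35.06684339 36.51655079 37.77875476] x [-8.88601443 11.81321062] z 0.04582740083547571
plunger y [10.42702797 38.65528828]
block top y [38.67165823 68.5901756 ] 1737
rubber rim [14.34144018 16.05635166 17.69220894]
[466.10267615 228.28929131]
```

View pics/crop4.png

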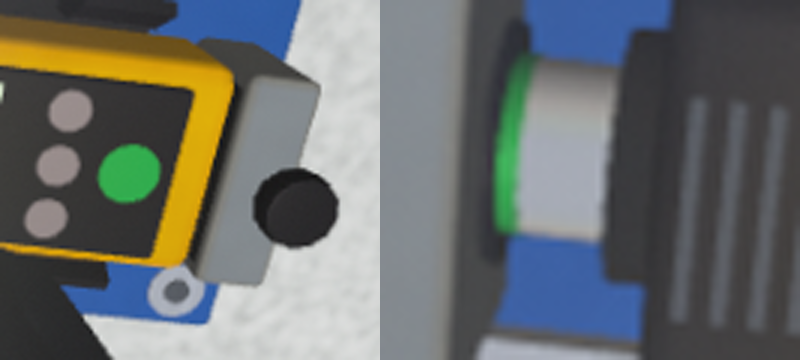

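Run:
```python
from h import *
im,d,P=grab("wrist"); C=cloud("wrist",d,P); H=hsv(im); S=ts(C)
for x in (-18,-8,8,15):
    m=(d>0)&(abs(S[...,0]-x)<1.2)&(S[...,1]>-150)&(S[...,1]<-115); o=np.argsort(-S[m][:,1]); print(x,[(round(a,1),round(b*1000,1),int(v),int(sat)) for a,b,v,sat in zip(S[m][o,1],C[m][o,2],H[m][o,2],H[m][o,1])][::3])
```

```text
-18 [(np.float64(-115.6), np.float64(52.3), 49, 5), (np.float64(-116.8), np.float64(51.0), 50, 10), (np.float64(-117.1), np.float64(52.5), 48, 5), (np.float64(-118.6), np.float64(51.1), 115, 169), (np.float64(-121.3), np.float64(47.9), 217, 243), (np.float64(-122.1), np.float64(46.9), 217, 243), (np.float64(-123.2), np.float64(47.9), 217, 243), (np.float64(-123.8), np.float64(47.3), 217, 243), (np.float64(-125.1), np.float64(46.8), 218, 243), (np.float64(-125.6), np.float64(47.4), 217, 243), (np.float64(-126.5), np.float64(47.7), 217, 243), (np.float64(-128.0), np.float64(45.9), 216, 243), (np.float64(-128.4), np.float64(47.2), 215, 243), (np.float64(-129.7), np.float64(46.4), 213, 243), (np.float64(-130.3), np.float64(46.2), 176, 241), (np.float64(-132.3), np.float64(46.2), 46, 11), (np.float64(-132.7), np.float64(42.3), 114, 199), (np.float64(-132.9), np.float64(48.6), 70, 18), (np.float64(-133.1), np.float64(49.3), 89, 14), (np.float64(-133.4), np.float64(49.7), 104, 12), (np.float64(-133.6), np.float64(46.8), 66, 12), (np.float64(-134.0), np.float64(50.0), 127, 14), (np.float64(-
[... 7329 characters left out ...]
.4), 143, 18), (np.float64(-139.4), np.float64(50.6), 143, 18), (np.float64(-139.6), np.float64(51.7), 143, 18), (np.float64(-141.1), np.float64(50.8), 142, 18), (np.float64(-141.8), np.float64(50.9), 142, 18), (np.float64(-142.6), np.float64(52.0), 144, 19), (np.float64(-143.3), np.float64(51.2), 142, 18), (np.float64(-144.4), np.float64(52.1), 141, 16), (np.float64(-144.7), np.float64(51.0), 142, 18), (np.float64(-146.0), np.float64(51.0), 141, 18), (np.float64(-146.8), np.float64(51.0), 141, 18), (np.float64(-147.8), np.float64(50.7), 142, 20), (np.float64(-148.3), np.float64(51.6), 142, 22), (np.float64(-149.2), np.float64(50.3), 143, 20), (np.float64(-149.5), np.float64(51.8), 140, 16)]
```

The stop face (about y -132.7) meets the meter's rear (about -132.4), so the meter is against the stop. The head is pressed in about 4.9 mm, which is mid-band. The pawl is holding, since the carriage stayed put after I let go of the knob.

```bash
python3 -m creep '{"delta_pos":[[0,0,0.03],[0,0,0.05],[0,0,0.05],[0,0,0],[0,0,0]],"rot":[[0,0,0],[0,0,0],[0,0,0],[0,0,0],[0,0,0]],"fingers":[0.3,0.3,0.3,0.3,0.3]}' && python3 spig.py && python3 -c "
from cell import manip; print(manip.sign_off())"
```

```text
time_s: 28.17
tool_pos: [0.5664, 0.1061, 0.219]
tcp_rot: [1.0, 0.026, 0.001, -0.001]
wrist_force: [0.7, -0.1, -0.7]
width: 0.0575
finger_force: 0.0
side 38 [10.43817538 54.42751674]
scene 32 [-11.79778962  56.8871388 ]
the job is handed in; nothing more can be done
None
```

I docked the meter and handed the job in at about 28 s: it sits flat against the end stop with the pawl in and the head pressed in about 4.9 mm, inside the green band; no verdict came back.

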